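Open the seal-carving dust hood to its working mark

TASK

Get the seal-carving dust hood ready for work: start its extractor fan by pressing the flat start button on the starter box fully down (not the mushroom stop button), then push the hood's sash window up with the fingers from beneath its lip, smoothly, until the lip's underside is level with the pointer clipped to the right-hand column as you face it, and leave it standing there. Only press and push: do not grip the lip, and leave the other things on the table where they are.

Things in the scene. Friction and masses are not known exactly. Their poses are not given: they have to be found in the camera images.
- hood: clear-panelled bench dust hood, fixed: 420 mm wide, 230 deep, 600 high. Origin at table level, middle of its front plane; x points into the hood (away from the robot), y left, z up. Two full-height columns 30 mm wide, 195 mm left and right of the middle, front faces 12 mm before the front plane; above 320 mm a clear fascia at the same 12 mm fills the space between them.
- lip (a point): middle of the lower front edge of the sash's lip: a straight level aluminium ledge, rubber strip on top, 280 mm long (along the hood's y), 9 mm thick, standing out 42 mm from the sash towards the robot. This point is 45 mm before the hood's front plane and rises with the sash. The space below the lip is free; behind it the sash's flat rail hangs 43 mm lower.
- sash (a joint): height of the sash above its shut position, 0 to 0.22 m; the lip's underside is 70 mm above the table at 0. A 0.7 kg clear pane in a frame, hung on counterweights in the side columns: it needs about 2 to 6 N upwards and stays where it is left.
- mark (a point): tip of the height pointer, a small dark steel cone on a clip (18 mm high) on the front of the right-hand column (hood's -y side), pointing level at the sash; the tip is 18 mm before the hood's front plane and 158 mm right of the middle. The lip's underside belongs at the height of this tip.
- start_top (a point): centre of the top of the flat round start button (28 mm across, black collar) on the starter box, a grey box 130 x 75 mm, 53 mm high, fixed to the table in front of the hood at its left or right. The button's top is about 75 mm above the table. It is the button farther from the robot along the box's length.
- start (a joint): travel of the start button, 0 released to 0.006 m fully down; it is spring-loaded, 2 N to begin and 6 N at the end of its travel, and comes back up when let go (the fan stays on).
- stop_top (a point): centre of the top of the mushroom-shaped stop button (40 mm across, top 86 mm above the table), 62 mm from the start button on the same box, nearer the robot. Must not be pressed.
- stop (a joint): travel of the stop button, 0 released to 0.006 m fully down.
- inkstone: black inkstone slab 130 x 85 mm, 22 mm high, loose; origin at the middle of its underside. To be left alone.
- seal_tall: square seal stone 25 x 25 mm, 60 mm tall, standing in front of the hood, left of its middle; origin at the middle of its underside. To be left alone.
- seal_wide: reddish seal stone 22 x 34 mm, 45 mm tall; origin at the middle of its underside. To be left alone.
- paste_jar: lidded ceramic seal-paste jar, 62 mm across, 40 mm high, standing in front of the hood, right of its middle; origin at the middle of its underside. To be left alone.
- paperweight: flat steel paperweight bar 30 x 180 mm, 12 mm thick, lying across between robot and hood; origin at the middle of its underside. To be left alone.
- water_bowl: ceramic bowl 110 mm across, 60 mm high, beside the hood; origin at the middle of its underside. To be left alone.
- carving_knife: seal-carving knife lying on the table, wooden handle 12 mm thick, about 150 mm long overall; origin at the middle of its underside. To be left alone.
Things that resemble listed ones, but are neither listed nor needed, are in the scene too. What is shaped like the part that bears start_top but pink or yellow is not meant.

How it is judged:
By the outcome, as a careful person would: the job done as asked, in the order asked, and still so for the second after the job is handed in, with the robot touching nothing.
It also fails if it takes over 48 s, if anything falls off the work surface, if the arm or the gripper's body presses on something with over 40 N, if the wrist force passes 120 N, or if a joint passes its speed limit or range.

ROBOT

A 7-joint arm with a two-finger parallel gripper is mounted at the origin on the work surface. World frame = base frame: x ahead of the robot, y to its left, z up, the work surface at z = 0. Lengths are in m, angles in rad, forces in N, time in s.
With the tool pointing down it reaches from about 0.35 to 0.9 m from the base axis. Payload 8.1 kg.
Tool frame: the origin (TCP) lies at the centre of the arm's flange, where the gripper is bolted on; the fingertips stand 178 mm ahead of it and the grasp point (between the pads) lies 159 mm ahead of it; x points along the fingers, z is the direction in which the jaws open and shut, and the axes are right-handed (so a half turn about x gives the same grasp; the last joint's range is limited). The gripper opens to 92 mm and grips with 3 to 60 N. Pads are 19 mm wide; open, the fingers measure 130 mm over their backs; the gripper's body (75 mm by 190 mm) begins 47 mm behind the grasp point.
Start: joints at [-1.302, 0.434, 0.025, 1.573, -0.012, 1.134, -0.075], TCP at [0.227, 0.582, 0.405] pointing down, gripper open.
Joint ranges: [-2.62, 2.62], [-0.44, 2.09], [-1.27, 1.32], [0.08, 2.57], [-1.32, 4.46], [0.12, 2], [-2.74, 2.74]. Speed limits (rad/s): [2.22, 2.22, 3.01, 3.01, 3.14, 3.14, 3.14].

INTERFACE

Orientations are given as a rotation vector (axis times angle).
In Python, from cell import arm, get_image, search_frame, pinpoint gives the robot as it stands.
- The arm moves only by the tool arm_command, never from a script. Its argument "motion" is a list of rows, each a list of 7 numbers: the finger opening in mm, from 0 to 91.8, then the shift along the tool's x, y, z in mm, then the turn, a rotation vector about the tool's x, y, z in degrees. In form: [[fingers, x, y, z, ax, ay, az], ...]. A call has 1 to 5 rows; each row shifts and turns the commanded pose from where the row before left it, along the tool's axes as they then stand; what a row does not reach is not made up. A row lasts 1/8 s, in which the tool goes at most 62.5 mm and 10.7 degrees, less where a joint would pass 70% of its speed; a pose out of reach is approached as far as the arm can. A call with a gripper value outside its range is refused whole. The fingers move at their own pace and stop on an object; "newtons" is the grip in N (left out, the last holds). Time passes only in rows, so rows that do not move let the fingers close. It gives the time, the measured TCP pose, the force and the opening at its end, in the units of the state.
- arm.observe(): the state, without advancing time (a new reading comes with each control period).
- get_image(name): name is "side" or "top" or "wrist"; returns a dict with "frame" (480x640x3 uint8, red, green, blue), "range_z" (480x640 float32, m along the optical axis (not along the pixel's ray), 0 where there is no reading), "K" (3x3 intrinsics, pixels), "distortion" ([k1, k2, p1, p2, k3] as OpenCV has them; the pictures are not rectified), "origin" and "rotation" of the camera in the world; the wrist camera has in their place "tool_from_camera" (4x4, takes a point from camera to tool coordinates, whose origin is the TCP and whose axes are the tool frame's). Camera axes: x right, y down, z forward; pixel columns grow to the right and rows downward; lengths in m; the calibration is good to about 2 mm. A picture is of the moment at which its call begins: read the wrist's pose just before it.
- arm.sign_off(): hands the job in, once; it reports no verdict.
Trained networks look in the newest picture that a camera, given by its name, has taken for a name from the list of things; names that differ only in an ending like _2 or _b are one class to them, and where a whole thing is asked for, a point or a joint stands for the part that bears it (a point fixed in the world has none). Each returns a list of dicts, best first, with "p" (0 to 1); they miss things now and then, are a little off and sometimes report something else, mostly with a low value. They report only what shows in the picture. A call takes as long as a camera call. They do not tell look-alikes from the thing itself.
- search_frame(camera, target): "point" ([x, y, z] in m, in world coordinates, good to about 4 mm: the middle of the surface that is visible of it).
- pinpoint(camera, target): "point" ([x, y, z] in m, in world coordinates, good to about 4 mm: a listed point, or the origin of a listed thing).
The state is a dict: "clock": time; "joints": joint angles; "dq": joint speeds; "joint_efforts": joint torques, N m; "position": TCP position; "ee_rot": TCP orientation; "force": force on the tool from outside, world axes, zero at the start; "ft_torque": the same for the moment, N m; "width": opening from 0.0 (shut) to 1.0 (fully open).
Only numpy, scipy, OpenCV 4.12 (cv2) and the standard library are available. Lean on these libraries where they do the work, as an engineer would, in place of code of your own. Each camera call takes 0.05 s, during which the arm holds its last target. There are 200 camera calls.

## Working session

There is one attempt and no reset: what is moved stays moved. The work goes in short steps, Python scripts to look and compute and a tool call to move; the robot and the scene stay as the last step left them, time stands still between calls to the robot, and variables do not carry over. Pictures are saved under pics/ and viewed, about 8 in all and at most 12, crops included, and the job is handed in when it is done.

Besides the shell and the picture viewer there is one more tool, called after "Emit:" as name(argument=value, ...), one argument or row to a line, values as JSON. arm_command: Moves the arm, as the interface text tells. Its arguments: {"type":"object","properties":{"motion":{"type":"array"},"newtons":{"type":"number"}},"required":["motion"]}

```bash
ls; mkdir -p pics
cat > h.py <<'E'
import numpy as np, cv2
from cell import arm, get_image, search_frame, pinpoint
from scipy.spatial.transform import Rotation as R
def save(im,fn,crop=None,scale=1):
    f=im["frame"][:,:,::-1]
    if crop: x0,y0,x1,y1=crop; f=f[y0:y1,x0:x1]
    cv2.imwrite("pics/"+fn,cv2.resize(f,None,fx=scale,fy=scale,interpolation=cv2.INTER_CUBIC))
def pix(im,P):
    r=np.array(im["rotation"]); t=np.array(im["origin"])
    if r.shape!=(3,3): r=R.from_rotvec(r).as_matrix()
    return cv2.projectPoints(np.array([P],float),cv2.Rodrigues(r.T)[0],-r.T@t,np.array(im["K"]),np.array(im["distortion"]))[0].ravel().round(0)
def world(im,u,v,z=None):
    r=np.array(im["rotation"]); t=np.array(im["origin"])
    n=cv2.undistortPoints(np.array([[[u,v]]],float),np.array(im["K"]),np.array(im["distortion"])).ravel()
    d=im["range_z"][int(v),int(u)] if z is None else z
    return r@(np.array([n[0],n[1],1])*d)+t
E
python3 - <<'E'
from h import *
s=arm.observe(); print({k:np.round(v,3) for k,v in s.items()})
for c in ("side","top"):
    im=get_image(c); save(im,c+"0.png"); print(c,np.round(im["origin"],3),np.round(im["rotation"],3).tolist())
    for n in "hood lip mark start_top stop_top inkstone seal_tall seal_wide paste_jar paperweight water_bowl carving_knife".split():
        for d in pinpoint(c,n)[:3]: print(n,np.round(d["point"],3),round(d["p"],2),pix(im,d["point"]))
E
```

```text
pics
{'clock': np.float64(0.0), 'joints': array([-1.302,  0.435,  0.025,  1.574, -0.012,  1.134, -0.075]), 'dq': array([-0.001,  0.002,  0.001, -0.   , -0.001, -0.   , -0.001]), 'joint_efforts': array([-1.0000e-03, -6.6784e+01,  9.8500e-01, -3.1446e+01, -6.1000e-02,
        4.3000e-02,  0.0000e+00]), 'position': array([0.227, 0.582, 0.404]), 'ee_rot': array([-0.932,  1.364,  0.93 ]), 'force': array([-0.342, -0.222, -0.197]), 'ft_torque': array([0.011, 0.039, 0.025]), 'width': np.float64(0.999)}
side [0.427 0.75  1.006] [-0.194, 2.882, -1.14]
hood [ 0.658 -0.025  0.002] 0.67 [260. 277.]
lip [ 0.612 -0.016  0.078] 0.65 [275. 263.]
lip [ 0.391 -0.287  0.086] 0.55 [367. 198.]
lip [ 0.58   0.089 -0.004] 0.27 [281. 318.]
mark [ 0.629 -0.179  0.167] 0.48 [278. 194.]
start_top [ 0.419 -0.445  0.078] 0.49 [361. 166.]
start_top [ 0.26  -0.319  0.076] 0.42 [413. 198.]
start_top [ 0.453 -0.291  0.076] 0.4 [346. 198.]
stop_top [ 0.388 -0.292  0.084] 0.65 [368. 198.]
stop_top [ 0.352 -0.449  0.082] 0.57 [382. 166.]
stop_top [ 0.201 -0.332  0.092] 0.51 [434. 193.]
inkstone [ 0.39   0.294 -0.002] 0.
[... 601 characters left out ...]
 203.]
mark [ 0.633 -0.175  0.167] 0.51 [393. 191.]
start_top [ 0.804 -0.382  0.075] 0.65 [467. 133.]
start_top [ 0.418 -0.446  0.079] 0.55 [493. 279.]
start_top [ 0.453 -0.294  0.08 ] 0.5 [435. 265.]
stop_top [ 0.736 -0.379  0.087] 0.74 [468. 158.]
stop_top [ 0.357 -0.445  0.082] 0.69 [493. 303.]
stop_top [ 0.393 -0.292  0.086] 0.44 [434. 288.]
inkstone [0.39  0.295 0.001] 0.85 [213. 286.]
seal_tall [ 0.583  0.093 -0.   ] 0.56 [289. 217.]
seal_wide [ 0.368 -0.176 -0.002] 0.58 [386. 297.]
paste_jar [ 0.559 -0.116  0.001] 0.83 [365. 227.]
paperweight [ 0.373  0.021 -0.002] 0.95 [314. 294.]
water_bowl [ 0.567 -0.48   0.006] 0.84 [498. 225.]
carving_knife [ 0.496  0.422 -0.001] 0.69 [168. 247.]
```

View pics/top0.png

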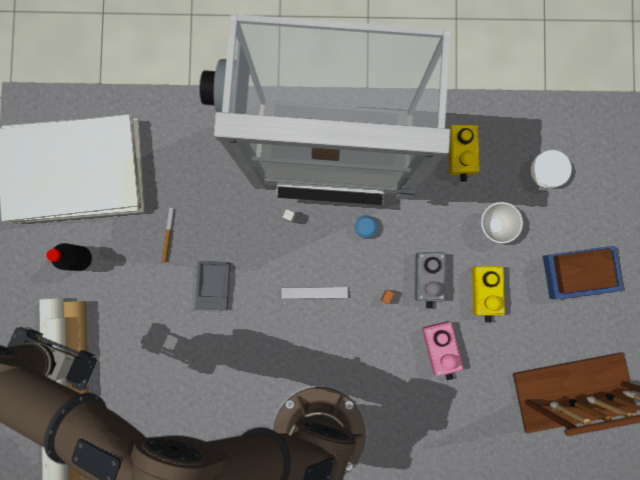

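View pics/side0.png

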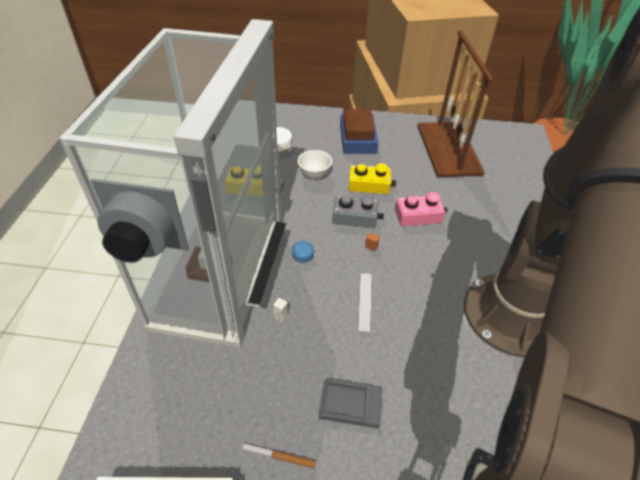

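Top view: the candidates for the starter box are grey (430,278), yellow (465,150), yellow (489,290) and pink (442,350). The grey one fits, since pink and yellow are ruled out. Its collared flat button at (433,265) is the start button, farther from the robot, and the mushroom stop is at (430,289). The side view agrees, with the grey box at (357,210). I'll confirm in a crop and get my axes.

```bash
sed -i 's/    n=cv2/    if r.shape!=(3,3): r=R.from_rotvec(r).as_matrix()\n    n=cv2/' h.py
cat >> h.py <<'E'
HYAW=np.deg2rad(-4.7)
def goal_rot(pitch,yaw=HYAW,sgn=1):
    # pitch: degrees below horizontal of fingers; jaws along hood y
    p=np.deg2rad(pitch); x=np.array([np.cos(p)*np.cos(yaw),np.cos(p)*np.sin(yaw),-np.sin(p)])
    z=sgn*np.array([-np.sin(yaw),np.cos(yaw),0]); return np.column_stack([x,np.cross(z,x),z])
def delta(tip,Rg,s=None,L=.178):
    "shift (mm, tool axes) and turn (deg) from the present pose to fingertip at tip with rotation Rg"
    s=s or arm.observe(); Rc=R.from_rotvec(s["ee_rot"]).as_matrix()
    sh=Rc.T@(np.array(tip)-L*Rg[:,0]-s["position"])*1000
    return sh.round(1), np.rad2deg(R.from_matrix(Rc.T@Rg).as_rotvec()).round(2)
E
python3 - <<'E'
from h import *
s=arm.observe(); print(R.from_rotvec(s["ee_rot"]).as_matrix().round(3))
im=get_image("top"); save(im,"grey.png",(390,220,530,390),4)
for d in search_frame("top","start_top")[:4]: print(np.round(d["point"],3),d["p"])
for n,u,v in (("start",433,265),("stop",430,289),("tall",289,215),("jar",365,227)): print(n,world(im,u,v).round(4))
for sg in (1,-1): print(delta((.453,-.293,.14),goal_rot(90,sgn=sg)))
E
```

```text
[[ 0.    -0.932  0.363]
 [ 0.     0.363  0.932]
 [-1.    -0.     0.   ]]
[ 0.42  -0.443  0.078] 0.56
[ 0.802 -0.378  0.076] 0.42
start [ 0.4532 -0.2899  0.0801]
stop [ 0.3907 -0.2811  0.0869]
tall [0.5815 0.0891 0.0574]
jar [ 0.5547 -0.1145  0.0346]
(array([  86.7, -528.5, -733.4]), array([-16.6,   0. ,   0. ]))
(array([  86.7, -528.5, -733.4]), array([163.4,   0. ,  -0. ]))
```

View pics/grey.png

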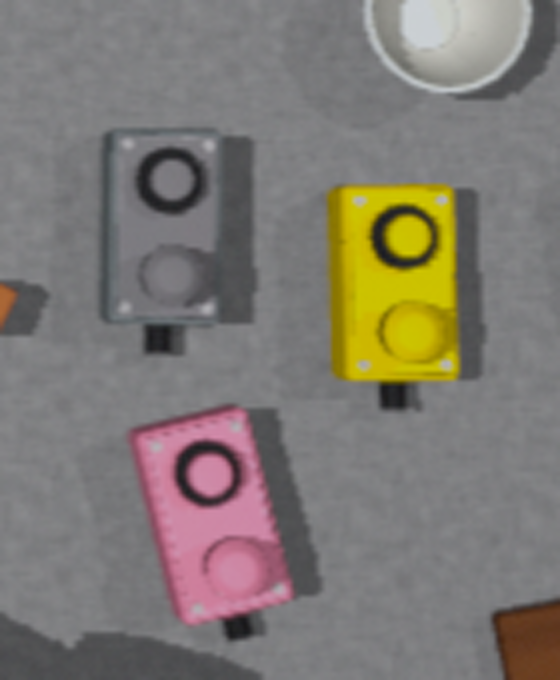

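Confirmed: grey box, start button at (172,181) in the crop (flat, collared) and mushroom stop at (174,273). I'm moving over it with the fingers shut.

Emit:
arm_command(
  motion=[
    [0, 0, 0, 0, -8.3, 0, 0],
    [0, 0, 0, 0, -8.3, 0, 0],
    [0, 0, -20, -57, 0, 0, 0],
    [0, 0, -20, -57, 0, 0, 0],
    [0, 0, -20, -57, 0, 0, 0],
  ],
  newtons=20,
)

```text
clock: 2.02
position: [0.2733, 0.4051, 0.4047]
ee_rot: [-1.148, 1.246, 1.148]
force: [0.8, -0.2, 0.7]
width: 0.506
```

Emit:
arm_command(
  motion=[
    [0, 0, -20, -57, 0, 0, 0],
    [0, 0, -20, -57, 0, 0, 0],
    [0, 0, -20, -57, 0, 0, 0],
    [0, 0, -20, -57, 0, 0, 0],
    [0, 0, -20, -57, 0, 0, 0],
  ],
)

```text
clock: 2.65
position: [0.3493, 0.1127, 0.4051]
ee_rot: [-1.148, 1.245, 1.148]
force: [1.8, 0.9, 0.4]
width: 0.01
```

Emit:
arm_command(
  motion=[
    [0, 0, -20, -57, 0, 0, 0],
    [0, 0, -20, -57, 0, 0, 0],
    [0, 0, -20, -57, 0, 0, 0],
    [0, 0, -20, -57, 0, 0, 0],
    [0, 0, 0, 0, 0, 0, 0],
  ],
)

```text
clock: 3.28
position: [0.4104, -0.1232, 0.4052]
ee_rot: [-1.145, 1.25, 1.141]
force: [-1.1, 1.1, 0.1]
width: 0.004
```

```bash
cat >> h.py <<'E'
def wrist():
    s=arm.observe(); im=get_image("wrist"); T=np.array(im["tool_from_camera"]); Rc=R.from_rotvec(s["ee_rot"]).as_matrix()
    im["rotation"]=Rc@T[:3,:3]; im["origin"]=Rc@T[:3,3]+s["position"]; return im,s
E
python3 - <<'E'
from h import *
im,s=wrist(); save(im,"w1.png")
for n in ("start_top","stop_top","mark"):
    for d in pinpoint("wrist",n)[:3]: print(n,np.round(d["point"],4),round(d["p"],2),pix(im,d["point"]))
print(s["clock"],delta((.453,-.292,.12),goal_rot(90)))
E
```

```text
start_top [ 0.4538 -0.2911  0.0732] 0.9 [147. 284.]
start_top [ 0.262  -0.3173  0.0771] 0.68 [65. 74.]
stop_top [ 0.3941 -0.2915  0.0866] 0.69 [125. 228.]
3.275 (array([ 106.5,  -56.9, -169.9]), array([ 0.08,  0.03, -0.02]))
```

View pics/w1.png

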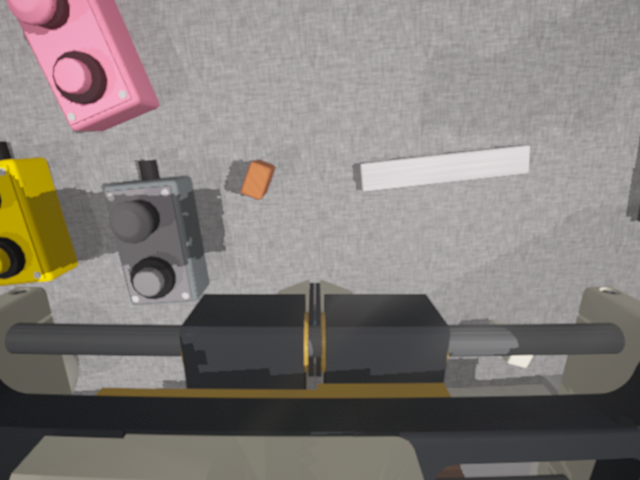

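The wrist view shows the grey box at left, start (152,280) and stop (134,220), which agrees with the other estimates.

Emit:
arm_command(
  motion=[
    [0, 0, -19, -57, 0, 0, 0],
    [0, 0, -19, -57, 0, 0, 0],
    [0, 0, -19, -56, 0, 0, 0],
    [0, 50, 0, 0, 0, 0, 0],
    [0, 50, 0, 0, 0, 0, 0],
  ],
)

```text
clock: 4.1
position: [0.4537, -0.2924, 0.3036]
ee_rot: [-1.15, 1.245, 1.149]
force: [0.4, 0.5, -0.2]
width: 0.006
```

Emit:
arm_command(
  motion=[
    [0, 0, 0, 0, 0, 0, 0],
    [0, 0, 0, 0, 0, 0, 0],
  ],
)

```text
clock: 4.35
position: [0.4537, -0.2928, 0.3063]
ee_rot: [-1.15, 1.246, 1.148]
force: [0.3, -1.0, -0.2]
width: 0.007
```

Run:
```python
from h import *
s=arm.observe(); print(s["clock"],s["position"],s["force"],delta((.4535,-.2915,.078),goal_rot(90)))
```

```text
4.35 [ 0.45374715 -0.29284404  0.30626392] [ 0.27537252 -0.96332954 -0.20174066] (array([50.3,  0.4,  1.3]), array([ 0.06, -0.01,  0.08]))
```

Emit:
arm_command(
  motion=[
    [0, 25, 0, 1, 0, 0, 0],
    [0, 23, 0, 0, 0, 0, 0],
    [0, 4, 0, 0, 0, 0, 0],
    [0, 3, 0, 0, 0, 0, 0],
    [0, 0, 0, 0, 0, 0, 0],
  ],
)

```text
clock: 4.97
position: [0.4538, -0.2923, 0.251]
ee_rot: [-1.15, 1.245, 1.147]
force: [0.5, 1.5, 2.9]
width: 0.005
```

Emit:
arm_command(
  motion=[
    [0, 2, 0, 0, 0, 0, 0],
    [0, 2, 0, 0, 0, 0, 0],
    [0, 0, 0, 0, 0, 0, 0],
  ],
)

```text
clock: 5.35
position: [0.4537, -0.2924, 0.2471]
ee_rot: [-1.15, 1.245, 1.147]
force: [-0.9, 3.3, 17.6]
width: 0.006
```

Emit:
arm_command(
  motion=[
    [0, 1, 0, 0, 0, 0, 0],
    [0, 0, 0, 0, 0, 0, 0],
  ],
)

```text
clock: 5.6
position: [0.4537, -0.2925, 0.2469]
ee_rot: [-1.15, 1.244, 1.146]
force: [-3.9, 6.2, 29.7]
width: 0.004
```

Emit:
arm_command(
  motion=[
    [0, -25, 0, 0, 0, 0, 0],
    [0, -50, 0, 0, 0, 0, 0],
    [0, -50, 25, 0, 0, 0, 0],
    [0, -10, 50, 0, 0, 0, 0],
    [0, 0, 50, 0, 0, 0, 0],
  ],
)

```text
clock: 6.22
position: [0.3272, -0.2823, 0.3805]
ee_rot: [-1.15, 1.246, 1.147]
force: [-1.1, 0.2, 0.1]
width: 0.007
```

Run:
```python
from h import *
im,s=wrist(); print(s["clock"],s["position"])
save(im,"w2.png")
P=pix(im,(.4538,-.2915,.075)); print(P)
u0,v0=map(int,P)
for v in range(max(v0-40,0),min(v0+41,480),5):
    print(v,[tuple((world(im,u,v)*1000).round(0).astype(int))[2] for u in range(u0-40,u0+41,5)])
t=get_image("top"); save(t,"t2.png",(390,220,530,390),4)
```

```text
6.225 [ 0.32716679 -0.28230591  0.38046967]
[316. 362.]
322 [np.int64(287), np.int64(287), np.int64(287), np.int64(288), np.int64(288), np.int64(287), np.int64(284), np.int64(240), np.int64(241), np.int64(282), np.int64(287), np.int64(289), np.int64(287), np.int64(288), np.int64(288), np.int64(289), np.int64(288)]
327 [np.int64(290), np.int64(290), np.int64(290), np.int64(291), np.int64(290), np.int64(290), np.int64(285), np.int64(281), np.int64(281), np.int64(281), np.int64(289), np.int64(290), np.int64(290), np.int64(290), np.int64(290), np.int64(291), np.int64(290)]
332 [np.int64(290), np.int64(290), np.int64(291), np.int64(291), np.int64(291), np.int64(291), np.int64(285), np.int64(283), np.int64(282), np.int64(282), np.int64(291), np.int64(290), np.int64(292), np.int64(292), np.int64(290), np.int64(290), np.int64(291)]
337 [np.int64(291), np.int64(291), np.int64(291), np.int64(291), np.int64(291), np.int64(291), np.int64(287), np.int64(283), np.int64(283), np.int64(284), np.int64(291), np.int64(291), np.int64(290), np.int64(290), np.int64(291), np.int64(292), np.int64(291)]
342 
[... 2664 characters left out ...]
 np.int64(294), np.int64(295), np.int64(294), np.int64(294), np.int64(293), np.int64(294), np.int64(293), np.int64(293), np.int64(295), np.int64(294), np.int64(294), np.int64(294)]
397 [np.int64(296), np.int64(296), np.int64(295), np.int64(296), np.int64(295), np.int64(295), np.int64(296), np.int64(296), np.int64(297), np.int64(295), np.int64(296), np.int64(296), np.int64(295), np.int64(297), np.int64(295), np.int64(296), np.int64(295)]
402 [np.int64(303), np.int64(301), np.int64(300), np.int64(302), np.int64(301), np.int64(301), np.int64(301), np.int64(301), np.int64(301), np.int64(300), np.int64(301), np.int64(301), np.int64(301), np.int64(301), np.int64(302), np.int64(301), np.int64(302)]
```

Emit:
arm_command(
  motion=[
    [0, 0, -25, 55, 0, 0, 0],
    [0, 0, -25, 55, 0, 0, 0],
    [0, 0, -25, 55, 0, 0, 0],
    [0, 0, 0, 0, 0, 0, 0],
  ],
)

```text
clock: 6.82
position: [0.419, -0.1196, 0.3795]
ee_rot: [-1.154, 1.243, 1.154]
force: [0.3, -1.4, -0.5]
width: 0.006
```

Run:
```python
from h import *
np.set_printoptions(linewidth=200)
im,s=wrist(); print(s["clock"],s["position"])
P=pix(im,(.4538,-.2915,.075)); print(P)
save(im,"w3.png",(int(P[0])-70,int(P[1])-60,int(P[0])+90,int(P[1])+60),5)
u0,v0=map(int,P)
print(np.array([[round(world(im,u,v)[2]*1000) for u in range(u0-28,u0+29,4)] for v in range(v0-28,v0+29,4)]))
```

```text
6.825 [ 0.41903692 -0.11963664  0.37947449]
[124. 286.]
[[  0  53  52  53  53  51  58  62  63  61  60  58  55  52  52]
 [  0 359  52  52  53  63  64  64  64  64  64  64  60  54  51]
 [  0  48  53  53  64  65  64  63  64  64  65  63  64  60  55]
 [ -1  -2  51  52  65  64  72  71  71  68  67  64  63  64  60]
 [  0  -2  52  63  65  72  74  74  74  73  70  67  64  63  62]
 [  0   0  48  63  73  76  75  75  75  76  74  71  65  65  64]
 [ -1  -1  -1  52  74  74  74  74  75  74  74  71  67  65  64]
 [ -2  -3  -2  51  74  74  73  75  73  74  73  72  66  63  64]
 [  0  -1   0  53  51  74  75  73  74  74  73  72  64  64  62]
 [  0 359   0  47  52  52  74  74  75  74  73  63  64  64  52]
 [  0  -1  -1  -2  53  53  52  63  64  63  65  65  64  51  53]
 [ -1   0  -2  -2  52  54  51  52  51  51  52  51  53  52  51]
 [ -1  -1  -1  -1  48  49  47  48  -1  -2  -1  -1  -1  -1  -2]
 [ -1  -1  -1  -1   0  -2  -1  -1   0   0   0  -2  -1  -1  -1]
 [ -1  -1  -2  -2  -2   0  -2   0  -1  -2  -2  -2  -2   1  -1]]
```

View pics/w3.png

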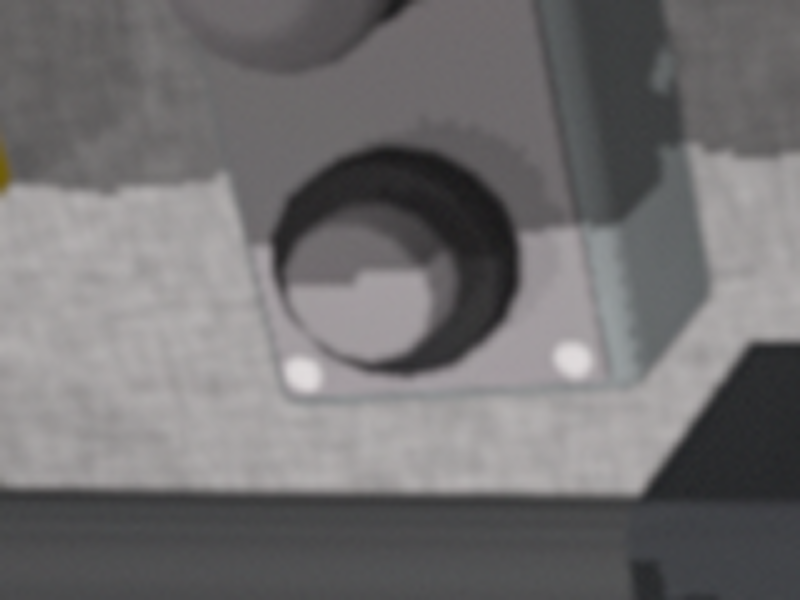

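The button's top is at 74–75 mm and its collar at 64 mm, so the hard stop I hit at 69 mm was the button's end of travel. The start button went fully down. Next I'll plan the lip approach.

Run:
```python
from h import *
im,s=wrist(); print(np.array(im["tool_from_camera"]).round(3), s["joints"].round(3))
for sg in (1,-1): print(delta((.56,-.022,.17),goal_rot(45,sgn=sg)))
im=get_image("side")
for n in ("lip","mark"):
    for d in pinpoint("side",n)[:2]: print(n,np.round(d["point"],4),d["p"],pix(im,d["point"]))
```

```text
[[-0.    -0.283  0.959  0.021]
 [ 0.001 -0.959 -0.283  0.077]
 [ 1.     0.     0.     0.   ]
 [ 0.     0.     0.     1.   ]] [-0.345  0.152  0.582  2.079 -0.103  0.939  1.786]
(array([ 83.6,  -8.5, 112.9]), array([  0.09,   0.  , -45.03]))
(array([ 83.6,  -8.5, 112.9]), array([-166.19,   68.89,    0.  ]))
lip [ 0.6129 -0.0161  0.0762] 0.77 [274. 264.]
mark [ 0.6317 -0.1791  0.1659] 0.57 [277. 194.]
```

Emit:
arm_command(
  motion=[
    [0, 0, 0, 0, 10.6, 0, 0],
    [0, 0, 0, 0, 10.6, 0, 0],
    [0, 0, 0, 0, 10.6, 0, 0],
    [0, 0, 0, 0, 10.6, 0, 0],
    [0, 0, 0, 0, 10.6, 0, 0],
  ],
)

```text
clock: 7.7
position: [0.4162, -0.1249, 0.3798]
ee_rot: [-0.435, 1.527, 0.435]
force: [1.0, -0.9, 0.0]
width: 0.011
```

Emit:
arm_command(
  motion=[
    [0, 0, 0, 0, 10.6, 0, 0],
    [0, 0, 0, 0, 10.6, 0, 0],
    [0, 0, 0, 0, 10.6, 0, 0],
    [0, 0, 0, 0, 10.6, 0, 0],
    [0, 0, 0, 0, 10.6, 0, 0],
  ],
)

```text
clock: 8.32
position: [0.4162, -0.1249, 0.3798]
ee_rot: [0.291, 1.551, -0.29]
force: [-0.1, 0.1, 0.2]
width: 0.004
```

Emit:
arm_command(
  motion=[
    [0, 0, 0, 0, 10.6, 0, 0],
    [0, 0, 0, 0, 10.6, 0, 0],
    [0, 0, 0, 0, 10.6, 0, 0],
    [0, 0, 0, 0, 10.6, 0, 0],
    [0, 0, 0, 0, 10.6, 0, 0],
  ],
)

```text
clock: 8.95
position: [0.4162, -0.1249, 0.3798]
ee_rot: [1.004, 1.327, -1.003]
force: [-0.5, -0.2, 0.8]
width: 0.004
```

Emit:
arm_command(
  motion=[
    [0, 0, 0, 0, 10.6, 0, 0],
    [0, 0, 0, 0, 10.4, 0, 0],
    [0, 0, 0, 0, 0, 0, 0],
  ],
)

```text
clock: 9.32
position: [0.4164, -0.1245, 0.3797]
ee_rot: [1.27, 1.168, -1.271]
force: [0.2, 1.1, -1.1]
width: 0.008
```

Run:
```python
from h import *
s=arm.observe(); print(s["clock"],s["position"],s["joints"].round(3)); print(delta(s["position"]-[0,0,.178],goal_rot(90,sgn=-1)))
Rc=goal_rot(90,sgn=-1); print(Rc.round(3)); print(delta((.53,-.012,.17),goal_rot(45,sgn=-1)))
```

```text
9.325 [ 0.41641775 -0.1245177   0.37970565] [-0.806  0.257  1.206  2.103 -0.292  0.966 -1.097]
(array([0., 0., 0.]), array([-0.07,  0.03,  0.01]))
[[ 0.     0.997 -0.082]
 [-0.    -0.082 -0.997]
 [-1.     0.    -0.   ]]
(array([  83.8,  -22. , -121.5]), array([-0.05,  0.06, 45.01]))
```

Emit:
arm_command(
  motion=[
    [0, 0, -11, -60, 0, 0, 0],
    [0, 0, -11, -60, 0, 0, 0],
    [0, 0, 0, 0, 0, 0, 10],
    [0, 0, 0, 0, 0, 0, 10],
    [0, 0, 0, 0, 0, 0, 10],
  ],
)

```text
clock: 9.95
position: [0.4039, -0.0086, 0.3796]
ee_rot: [1.414, 0.819, -0.942]
force: [0.7, -3.1, 0.0]
width: 0.006
```

Emit:
arm_command(
  motion=[
    [0, 0, 0, 0, 0, 0, 10],
    [0, 0, 0, 0, 0, 0, 5],
    [0, 0, 0, 0, 0, 0, 0],
  ],
)

```text
clock: 10.32
position: [0.4047, -0.0159, 0.3814]
ee_rot: [1.458, 0.651, -0.821]
force: [-0.5, -0.9, 0.2]
width: 0.004
```

Run:
```python
from h import *
im,s=wrist(); save(im,"w4.png"); print(s["clock"],s["position"],s["joints"].round(3)); 
for n in ("lip","mark","sash","seal_tall","paste_jar"):
    for d in pinpoint("wrist",n)[:2]: print(n,np.round(d["point"],4),round(d["p"],2),pix(im,d["point"]))
print(delta((.53,-.012,.17),goal_rot(45,sgn=-1)))
```

```text
10.325 [ 0.40471117 -0.01586368  0.38141037] [-0.82  -0.109  0.602  2.404  0.89   0.343 -2.64 ]
lip [ 0.6141 -0.0215  0.084 ] 0.72 [290. 224.]
mark [ 0.6311 -0.1779  0.1655] 0.72 [471. 154.]
mark [ 0.569  -0.4793  0.0036] 0.43 [643. 252.]Traceback (most recent call last):
  File "<stdin>", line 4, in <module>
ValueError: it knows: carving_knife, hood, inkstone, lip, mark, paperweight, paste_jar, seal_tall, seal_wide, start_top, stop_top, water_bowl
```

View pics/w4.png

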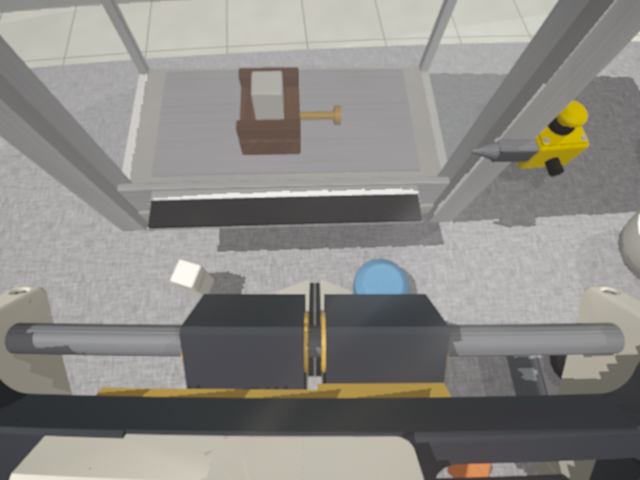

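The picture shows the rubber-topped lip at about (285,210), the mark's tip at (475,152), seal_tall at (190,275) and the jar at (380,280).

Run:
```python
from h import *
np.set_printoptions(linewidth=200)
s=arm.observe(); Rc=R.from_rotvec(s["ee_rot"]).as_matrix(); print(Rc.round(3)); print(delta((.55,-.014,.13),goal_rot(45,sgn=-1)))
im,s=wrist()
# lip top/front edge by depth along columns; mark by depth
for u in (200,285,370): print(u,[(v,*(world(im,u,v)*1000).round(0).astype(int).tolist()) for v in range(190,236,4)])
for v in range(146,160,2): print(v,[(u,*(world(im,u,v)*1000).round(0).astype(int).tolist()) for u in range(472,492,4)])
```

```text
[[ 0.584  0.806 -0.099]
 [-0.083 -0.062 -0.995]
 [-0.808  0.589  0.031]]
(array([111.9, -59.3, -16.2]), array([0.38, 2.  , 8.93]))
200 [(190, 662, 71, 83), (194, 657, 71, 83), (198, 653, 72, 82), (202, 645, 70, 89), (206, 641, 70, 88), (210, 636, 70, 88), (214, 632, 70, 89), (218, 628, 70, 86), (222, 624, 70, 86), (226, 620, 70, 86), (230, 652, 94, 0), (234, 647, 94, -1)]
285 [(190, 654, -17, 84), (194, 649, -17, 84), (198, 643, -16, 87), (202, 638, -16, 88), (206, 633, -16, 88), (210, 479, -20, 410), (214, 625, -15, 86), (218, 620, -15, 88), (222, 616, -14, 87), (226, 615, -14, 80), (230, 643, -12, 0), (234, 637, -12, 0)]
370 [(190, 647, -106, 84), (194, 642, -106, 83), (198, 635, -104, 88), (202, 631, -103, 86), (206, 626, -102, 89), (210, 622, -102, 87), (214, 618, -101, 87), (218, 613, -100, 88), (222, 610, -100, 85), (226, 639, -121, -2), (230, 634, -120, -1), (234, 628, -119, -1)]
146 [(472, 649, -188, 151), (476, 649, -192, 151), (480, 648, -195, 152), (484, 650, -201, 147), (488, 635, -189, 171)]
148 [(472, 648, -189, 148), (476, 649, -194, 147), (480, 652, -200, 143), (484, 633, -184, 171), (488, 632, -188, 172)]
150 [(472, 649, -191, 145), (476, 633, -178, 169), (480, 632, -182, 170), (484, 631, -184, 171), (488, 630, -187, 172)]
152 [(472, 648, -192, 142), (476, 631, -178, 169), (480, 630, -181, 170), (484, 630, -185, 169), (488, 629, -187, 171)]
154 [(472, 648, -193, 139), (476, 651, -201, 134), (480, 630, -182, 167), (484, 629, -185, 168), (488, 628, -187, 170)]
156 [(472, 648, -195, 136), (476, 649, -200, 133), (480, 645, -200, 140), (484, 628, -186, 166), (488, 627, -188, 167)]
158 [(472, 651, -200, 126), (476, 648, -201, 132), (480, 644, -200, 138), (484, 640, -200, 144), (488, 637, -201, 149)]
```

Emit:
arm_command(
  motion=[
    [0, 40, -20, -6, 0, 0, 0],
    [0, 40, -20, -6, 0, 0, 0],
    [0, 32, -19, -4, 0, 0, 0],
    [0, 0, 0, 0, 0, 2, 9],
    [0, 0, 0, 0, 0, 0, 0],
  ],
)

```text
clock: 11.15
position: [0.4366, -0.0084, 0.3374]
ee_rot: [1.454, 0.666, -0.819]
force: [0.9, 0.4, -0.1]
width: 0.006
```

Run:
```python
from h import *
s=arm.observe(); Rc=R.from_rotvec(s["ee_rot"]).as_matrix(); print(s["clock"],s["joints"].round(3),Rc.round(3), s["position"]+.178*Rc[:,0]); print(delta((.55,-.014,.13),goal_rot(45,sgn=-1)))
```

```text
11.15 [-0.851  0.083  0.735  2.411  0.989  0.118 -2.74 ] [[ 0.577  0.811 -0.09 ]
 [-0.077 -0.055 -0.995]
 [-0.813  0.582  0.031]] [ 0.53939669 -0.02215582  0.19273437]
(array([ 58.9, -57.5,  -6.1]), array([0.78, 1.65, 9.41]))
```

The wrist is jammed: j7 and j6 are both at their limits. Unrolling the tool half a turn frees j7 so j5 can swing round to the other wrist branch.

Emit:
arm_command(
  motion=[
    [0, -10, 0, 0, -10.6, 0, 0],
    [0, -10, 0, 0, -10.6, 0, 0],
    [0, 0, 0, 0, -10.6, 0, 0],
    [0, 0, 0, 0, -10.6, 0, 0],
    [0, 0, 0, 0, -10.6, 0, 0],
  ],
)

```text
clock: 11.78
position: [0.4244, -0.0051, 0.353]
ee_rot: [0.603, 0.889, -0.395]
force: [0.2, -0.8, 0.0]
width: 0.002
```

Emit:
arm_command(
  motion=[
    [0, 0, 0, 0, -10.6, 0, 0],
    [0, 0, 0, 0, -10.6, 0, 0],
    [0, 0, 0, 0, -10.6, 0, 0],
    [0, 0, 0, 0, -10.6, 0, 0],
    [0, 0, 0, 0, -10.6, 0, 0],
  ],
)

```text
clock: 12.4
position: [0.4243, -0.0051, 0.3529]
ee_rot: [-0.25, 0.959, 0.042]
force: [-0.7, 0.4, -0.7]
width: 0.006
```

Emit:
arm_command(
  motion=[
    [0, 0, 0, 0, -10.6, 0, 0],
    [0, 0, 0, 0, -10.6, 0, 0],
    [0, 0, 0, 0, -10.6, 0, 0],
    [0, 0, 0, 0, -10.6, 0, 0],
    [0, 0, 0, 0, -10.6, 0, 0],
  ],
)

```text
clock: 13.02
position: [0.4243, -0.0051, 0.3529]
ee_rot: [-1.099, 0.885, 0.491]
force: [0.2, 0.3, 0.3]
width: 0.008
```

```bash
cat > st.py <<'E'
from h import *
import sys
p,sg=float(sys.argv[1]),int(sys.argv[2]); tip=[float(a) for a in sys.argv[3:6]]
s=arm.observe(); Rc=R.from_rotvec(s["ee_rot"]).as_matrix(); print(s["clock"],s["joints"].round(3),"tip",(s["position"]+.178*Rc[:,0]).round(4),"x",Rc[:,0].round(3),"z",Rc[:,2].round(3),"F",np.round(s["force"],1)); print(delta(tip,goal_rot(p,sgn=sg)))
E
python3 st.py 45 1 .54 -.015 .19
```

```text
13.025 [-0.717  0.017  0.54   2.403  0.931  0.211  0.087] tip [ 0.5269 -0.0183  0.2081] x [ 0.576 -0.075 -0.814] z [0.367 0.913 0.176] F [0.2 0.3 0.3]
(array([24.5, 27.8, -9.8]), array([-19.66,  -3.18,  -9.14]))
```

Emit:
arm_command(
  motion=[
    [0, 8, 9, -3, -8, -1, -3],
    [0, 8, 9, -3, -8, -1, -3],
    [0, 8, 9, -3, -4, -1, -3],
    [0, 0, 0, 0, 0, 0, 0],
  ],
)

```text
clock: 13.52
position: [0.422, -0.0116, 0.3379]
ee_rot: [-1.263, 0.812, 0.49]
force: [-0.1, -0.3, 0.3]
width: 0.004
```

```bash
python3 st.py 45 1 .54 -.015 .19
```

```text
13.525 [-0.687  0.052  0.516  2.463  1.755  0.196 -0.602] tip [ 0.5353 -0.0302  0.2018] x [ 0.636 -0.105 -0.764] z [0.264 0.96  0.089] F [-0.1 -0.3  0.3]
(array([11.4, 21.2,  2.7]), array([-11.3 ,  -3.46,  -4.61]))
```

Emit:
arm_command(
  motion=[
    [0, 4, 7, 1, -4, -1, -2],
    [0, 4, 7, 1, -4, -1, -3],
    [0, 3, 7, 1, -3, -1, -3],
    [0, 0, 0, 0, 0, 0, -3],
    [0, 0, 0, 0, 0, 0, 0],
  ],
)

```text
clock: 14.15
position: [0.4161, -0.0094, 0.3195]
ee_rot: [-1.449, 0.636, 0.442]
force: [-0.1, 0.4, -0.2]
width: 0.003
```

```bash
python3 st.py 40 1 .54 -.015 .19
```

```text
14.15 [-0.477  0.124  0.274  2.563  2.578  0.444 -1.303] tip [ 0.5516 -0.0268  0.2055] x [ 0.762 -0.098 -0.641] z [0.132 0.991 0.005] F [-0.1  0.4 -0.2]
(array([ 0. , 19.7,  3.8]), array([-2.06, -2.01,  0.18]))
```

Emit:
arm_command(
  motion=[
    [0, 0, 0, 0, -10.6, 0, 0],
    [0, 0, 0, 0, -10.6, 0, 0],
    [0, 0, 0, 0, -10.6, 0, 0],
    [0, 0, 0, 0, -10.6, 0, 0],
    [0, 0, 0, 0, -10.6, 0, 0],
  ],
)

```text
clock: 14.78
position: [0.4165, -0.0093, 0.3201]
ee_rot: [-2.321, 0.433, 0.797]
force: [0.3, -0.2, -0.2]
width: 0.005
```

Emit:
arm_command(
  motion=[
    [0, 0, 0, 0, -10.6, 0, 0],
    [0, 0, 0, 0, -10.6, 0, 0],
    [0, 0, 0, 0, -10.6, 0, 0],
    [0, 0, 0, 0, -10.6, 0, 0],
    [0, 0, 0, 0, -10.6, 0, 0],
  ],
)

```text
clock: 15.4
position: [0.4165, -0.0093, 0.3201]
ee_rot: [2.743, -0.036, -1.014]
force: [0.5, -0.3, -0.8]
width: 0.003
```

Emit:
arm_command(
  motion=[
    [0, 0, 0, 0, -10.6, 0, 0],
    [0, 0, 0, 0, -10.6, 0, 0],
    [0, 0, 0, 0, -10.6, 0, 0],
    [0, 0, 0, 0, -10.6, 0, 0],
    [0, 0, 0, 0, -10.6, 0, 0],
  ],
)

```text
clock: 16.02
position: [0.4165, -0.0093, 0.3201]
ee_rot: [1.89, 0.344, -0.755]
force: [0.3, -0.6, -1.0]
width: 0.004
```

Emit:
arm_command(
  motion=[
    [0, 0, 0, 0, -10.6, 0, 0],
    [0, 0, 0, 0, -10.6, 0, 0],
    [0, 0, 0, 0, 0, 0, 0],
  ],
)

```text
clock: 16.4
position: [0.4164, -0.0092, 0.32]
ee_rot: [1.549, 0.449, -0.643]
force: [0.2, 0.8, -0.2]
width: 0.004
```

```bash
python3 st.py 40 -1 .575 -.019 .08
python3 - <<'E'
from h import *
im,s=wrist(); save(im,"w5.png")
for n in ("lip","mark","seal_tall","paste_jar"):
    for d in pinpoint("wrist",n)[:2]: print(n,np.round(d["point"],4),round(d["p"],2),pix(im,d["point"]))
E
```

```text
16.4 [-0.559  0.123  0.368  2.568  2.615  0.437  1.807] tip [ 0.5521 -0.0264  0.2061] x [ 0.762 -0.097 -0.64 ] z [-0.13  -0.992 -0.005] F [ 0.2  0.8 -0.2]
(array([ 97.5, -82.3,  -3.7]), array([-1.96,  1.94, -0.22]))
lip [ 0.616  -0.0187  0.0822] 0.96 [298. 293.]
mark [ 0.631  -0.1806  0.1656] 0.61 [504. 201.]
```

View pics/w5.png

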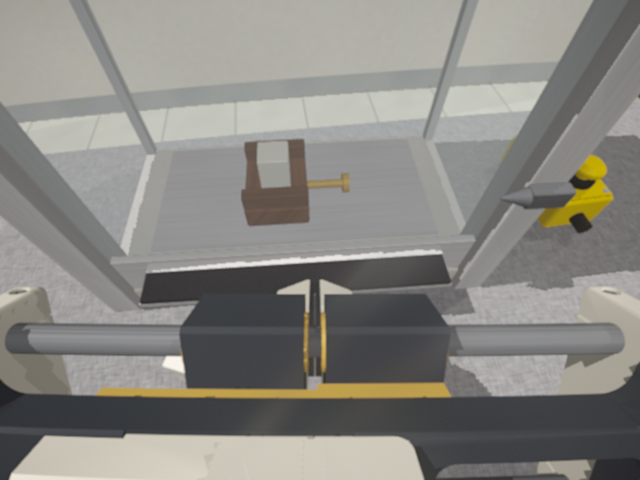

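The camera is now on top and the wrist branch is good. The picture shows the lip at about (295,280) and the mark's tip at (505,200). I'm heading down to a spot in front of the lip.

```bash
python3 st.py 45 -1 .575 -.030 .065
```

```text
16.65 [-0.557  0.124  0.366  2.569  2.619  0.439  1.802] tip [ 0.552  -0.0265  0.2059] x [ 0.763 -0.096 -0.64 ] z [-0.13  -0.992 -0.006] F [ 0.7  0.9 -0.6]
(array([108.9, -77. ,   6.7]), array([-2.11,  1.81, -5.23]))
```

Emit:
arm_command(
  motion=[
    [0, 27, -19, 2, -2, 2, -5],
    [0, 29, -17, 2, 0, 0, 0],
    [0, 29, -17, 2, 0, 0, 0],
    [0, 29, -17, 1, 0, 0, 0],
    [0, 0, 0, 0, 0, 0, 0],
  ],
)

```text
clock: 17.27
position: [0.4497, -0.0197, 0.1881]
ee_rot: [1.513, 0.557, -0.677]
force: [-0.2, -1.0, 0.3]
width: 0.003
```

```bash
python3 st.py 45 -1 .575 -.030 .065; python3 st.py 45 -1 .634 -.030 .032
```

```text
17.275 [-0.254  0.545  0.149  2.557  3.006  0.727  1.47 ] tip [ 0.5751 -0.0298  0.0621] x [ 0.704 -0.057 -0.708] z [-0.081 -0.997 -0.001] F [-0.2 -1.   0.3]
(array([-2.1,  1.8, -0. ]), array([ 0.01, -0.07,  0.04]))
17.275 [-0.254  0.545  0.149  2.557  3.006  0.727  1.47 ] tip [ 0.5751 -0.0298  0.0621] x [ 0.704 -0.057 -0.708] z [-0.081 -0.997 -0.001] F [-0.2 -1.   0.3]
(array([62.8, 20.1, -4.8]), array([ 0.01, -0.07,  0.04]))
```

Emit:
arm_command(
  motion=[
    [0, 16, 5, -1, 0, 0, 0],
    [0, 16, 5, -1, 0, 0, 0],
    [0, 16, 5, -1, 0, 0, 0],
    [0, 15, 5, -1, 0, 0, 0],
    [0, 0, 0, 0, 0, 0, 0],
  ],
)

```text
clock: 17.9
position: [0.51, -0.0198, 0.16]
ee_rot: [1.515, 0.554, -0.671]
force: [-0.2, 0.1, -0.4]
width: 0.004
```

```bash
python3 st.py 45 -1 .634 -.030 .042
python3 - <<'E'
from h import *
im=get_image("side"); save(im,"s5.png",(200,170,360,320),5)
for d in pinpoint("side","lip")[:1]: print(np.round(d["point"],4),d["p"])
E
```

```text
17.9 [-0.227  0.642  0.145  2.424  3.03   0.698  1.459] tip [ 0.6361 -0.0296  0.0348] x [ 0.709 -0.055 -0.703] z [-0.079 -0.997 -0.002] F [-0.2  0.1 -0.4]
(array([-6.6,  4.6, -0. ]), array([ 0.04, -0.19, -0.3 ]))
[ 0.6136 -0.0177  0.0771] 0.78
```

View pics/s5.png

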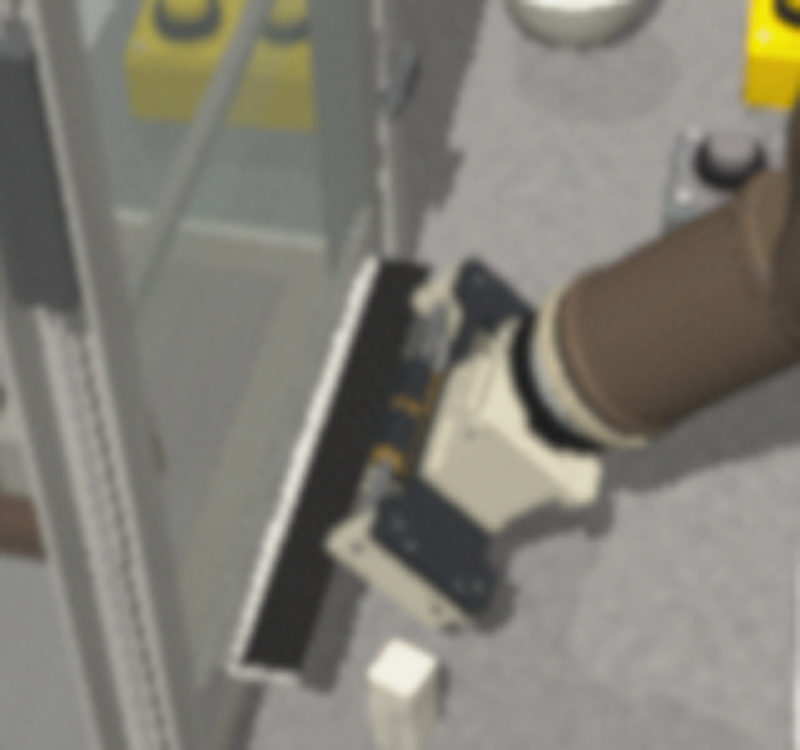

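The crop shows the fingers under the lip, the body clear of its front, and the seal at (405,690) in the crop clear of the gripper. Raising slowly until contact.

Emit:
arm_command(
  motion=[
    [0, -1.4, 1.4, 0, 0, 0, 0],
    [0, -1.4, 1.4, 0, 0, 0, 0],
    [0, -1.4, 1.4, 0, 0, 0, 0],
  ],
)

```text
clock: 18.38
position: [0.5087, -0.0199, 0.1664]
ee_rot: [1.515, 0.554, -0.671]
force: [-1.2, -0.2, -0.1]
width: 0.006
```

Emit:
arm_command(
  motion=[
    [0, -1.4, 1.4, 0, 0, 0, 0],
    [0, -1.4, 1.4, 0, 0, 0, 0],
  ],
)

```text
clock: 18.62
position: [0.5085, -0.0199, 0.17]
ee_rot: [1.514, 0.555, -0.672]
force: [-0.9, 1.3, -2.0]
width: 0.005
```

Emit:
arm_command(
  motion=[
    [0, -1.4, 1.4, 0, 0, 0, 0],
    [0, -1.4, 1.4, 0, 0, 0, 0],
  ],
)

```text
clock: 18.88
position: [0.5084, -0.0199, 0.1739]
ee_rot: [1.514, 0.555, -0.672]
force: [-0.9, -0.5, -1.5]
width: 0.005
```

Contact showed at about TCP z 0.169, with roughly 2 N on the tool. Now pushing up smoothly at about 32 mm/s.

Emit:
arm_command(
  motion=[
    [0, -2.1, 2.1, 0, 0, 0, 0],
    [0, -2.8, 2.8, 0, 0, 0, 0],
    [0, -2.8, 2.8, 0, 0, 0, 0],
    [0, -2.8, 2.8, 0, 0, 0, 0],
    [0, -2.8, 2.8, 0, 0, 0, 0],
  ],
)

```text
clock: 19.5
position: [0.5085, -0.0199, 0.1931]
ee_rot: [1.515, 0.555, -0.672]
force: [-2.5, 0.6, -3.0]
width: 0.01
```

Emit:
arm_command(
  motion=[
    [0, -2.8, 2.8, 0, 0, 0, 0],
    [0, -2.8, 2.8, 0, 0, 0, 0],
    [0, -2.8, 2.8, 0, 0, 0, 0],
    [0, -2.8, 2.8, 0, 0, 0, 0],
    [0, -2.8, 2.8, 0, 0, 0, 0],
  ],
)

```text
clock: 20.12
position: [0.5085, -0.0199, 0.2129]
ee_rot: [1.515, 0.555, -0.672]
force: [-3.1, 0.8, -3.0]
width: -0.001
```

Emit:
arm_command(
  motion=[
    [0, -2.8, 2.8, 0, 0, 0, 0],
    [0, -2.8, 2.8, 0, 0, 0, 0],
    [0, -2.8, 2.8, 0, 0, 0, 0],
    [0, -2.1, 2.1, 0, 0, 0, 0],
    [0, -1.4, 1.4, 0, 0, 0, 0],
  ],
)

```text
clock: 20.75
position: [0.5085, -0.0199, 0.2297]
ee_rot: [1.515, 0.554, -0.671]
force: [-2.8, 0.9, -2.5]
width: 0.004
```

```bash
python3 st.py 45 -1 .634 -.030 .13
python3 - <<'E'
from h import *
for c in ("side","wrist","top"):
    im=wrist()[0] if c=="wrist" else get_image(c)
    if c=="wrist": save(im,"w6.png")
    for n in ("lip","mark"):
        for d in pinpoint(c,n)[:1]: print(c,n,np.round(d["point"],4),round(d["p"],2),pix(im,d["point"]))
E
```

```text
20.75 [-0.266  0.457  0.191  2.405  3.011  0.493  1.503] tip [ 0.6346 -0.0297  0.1044] x [ 0.708 -0.055 -0.704] z [-0.079 -0.997 -0.002] F [-2.8  0.9 -2.5]
(array([-18.4,  18.6,  -0.3]), array([ 0.04, -0.19, -0.25]))
side lip [ 0.611  -0.0143  0.1386] 0.56 [274. 248.]
side mark [ 0.6309 -0.1783  0.1664] 0.39 [277. 194.]
wrist lip [ 6.596e-01 -2.040e-02  1.000e-04] 0.42 [301. 315.]
top lip [ 0.6135 -0.0196  0.1401] 0.8 [330. 199.]
top mark [ 0.6318 -0.177   0.1697] 0.57 [394. 191.]
```

View pics/w6.png

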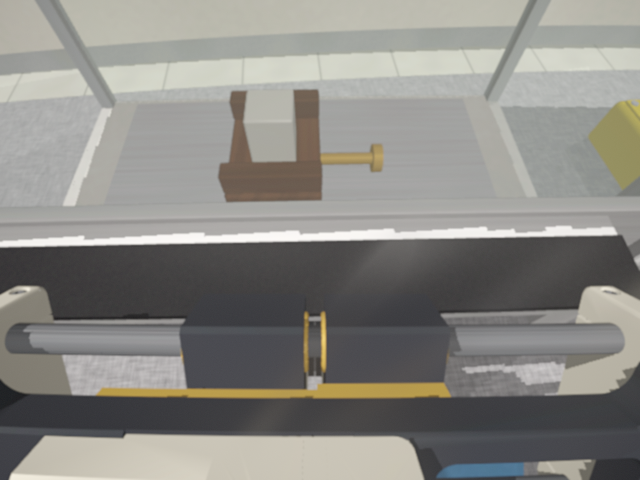

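The lip is rising (side and top agree on about 0.139) and the force is steady at about 3 N. Next I'll push a further 24 mm, stopping a few mm short of the mark, then check.

Emit:
arm_command(
  motion=[
    [0, -2.1, 2.1, 0, 0, 0, 0],
    [0, -2.8, 2.8, 0, 0, 0, 0],
    [0, -2.8, 2.8, 0, 0, 0, 0],
    [0, -2.8, 2.8, 0, 0, 0, 0],
    [0, -2.8, 2.8, 0, 0, 0, 0],
  ],
)

```text
clock: 21.82
position: [0.5085, -0.02, 0.2487]
ee_rot: [1.515, 0.554, -0.671]
force: [-1.0, 0.6, -2.9]
width: 0.002
```

Emit:
arm_command(
  motion=[
    [0, -2.1, 2.1, 0, 0, 0, 0],
    [0, -1.2, 1.2, 0, 0, 0, 0],
    [0, 0, 0, 0, 0, 0, 0],
  ],
)

```text
clock: 22.2
position: [0.5086, -0.02, 0.2532]
ee_rot: [1.515, 0.554, -0.671]
force: [-1.3, 0.2, -0.3]
width: 0.004
```

```bash
python3 st.py 45 -1 .634 -.030 .13
python3 - <<'E'
from h import *
im=get_image("side"); 
for n in ("lip","mark"):
    for d in pinpoint("side",n)[:1]: print(n,np.round(d["point"],4),round(d["p"],2),pix(im,d["point"]))
t=get_image("top")
for n in ("lip","mark"):
    for d in pinpoint("top",n)[:1]: print(n,np.round(d["point"],4),round(d["p"],2),pix(t,d["point"]))
w,s=wrist(); np.set_printoptions(linewidth=200)
for u in (60,130,480,560): print(u,[(v,*(world(w,u,v)*1000).round(0).astype(int).tolist()) for v in range(200,310,9)])
E
```

```text
22.2 [-0.286  0.398  0.214  2.391  2.997  0.422  1.525] tip [ 0.6347 -0.0298  0.128 ] x [ 0.709 -0.055 -0.703] z [-0.079 -0.997 -0.002] F [-1.3  0.2 -0.3]
(array([-1.9,  1.8, -0.3]), array([ 0.03, -0.19, -0.29]))
lip [ 0.6153 -0.0178  0.1613] 0.87 [272. 240.]
mark [ 0.6299 -0.1781  0.167 ] 0.4 [278. 194.]
lip [ 0.6112 -0.0192  0.1616] 0.59 [330. 199.]
60 [(200, 664, 69, 182), (209, 664, 74, 176), (218, 663, 76, 172), (227, 661, 78, 168), (236, 657, 77, 167), (245, 650, 73, 171), (254, 646, 72, 171), (263, 641, 70, 172), (272, 637, 68, 172), (281, 633, 67, 172), (290, 630, 67, 172), (299, 626, 66, 172), (308, 623, 65, 172)]
130 [(200, 662, 41, 182), (209, 663, 44, 175), (218, 661, 46, 171), (227, 659, 47, 167), (236, 654, 46, 167), (245, 647, 43, 173), (254, 643, 42, 172), (263, 639, 42, 171), (272, 635, 41, 172), (281, 631, 40, 172), (290, 628, 40, 171), (299, 624, 39, 171), (308, 621, 38, 172)]
480 [(200, 654, -99, 177), (209, 653, -101, 172), (218, 651, -102, 168), (227, 647, -101, 167), (236, 642, -99, 168), (245, 636, -96, 171), (254, 633, -95, 171), (263, 629, -93, 172), (272, 625, -92, 172), (281, 621, -91, 171), (290, 618, -90, 171), (299, 615, -90, 170), (308, 611, -88, 172)]
560 [(200, 652, -133, 177), (209, 650, -136, 172), (218, 648, -137, 168), (227, 644, -135, 168), (236, 637, -130, 172), (245, 634, -129, 171), (254, 630, -127, 171), (263, 626, -125, 172), (272, 623, -125, 170), (281, 618, -121, 173), (290, 615, -121, 171), (299, 612, -120, 171), (308, 609, -120, 169)]
```

Emit:
arm_command(
  motion=[
    [0, 2, -2, 0, 0, 0, 0],
    [0, 3, -3, 0, 0, 0, 0],
    [0, -11, -30, 8, 0, 0, 0],
    [0, -11, -30, 25, 0, 0, 0],
    [0, -10, -30, 28, 0, 0, 0],
  ],
)

```text
clock: 23.18
position: [0.4363, -0.0581, 0.2067]
ee_rot: [1.507, 0.566, -0.679]
force: [0.9, 0.2, -0.7]
width: 0.004
```

Emit:
arm_command(
  motion=[
    [0, -10, -30, 28, 0, 0, 0],
    [0, 0, 0, 0, 0, 0, 8.5],
    [0, 0, 0, 0, 0, 0, 8.5],
    [0, 0, 0, 0, 0, 0, 8],
    [0, 0, 0, 0, 0, 0, 0],
  ],
)

```text
clock: 23.8
position: [0.4326, -0.0385, 0.1528]
ee_rot: [1.498, 0.55, -0.495]
force: [-1.2, 0.4, 0.3]
width: 0.006
```

```bash
python3 st.py 20 -1 .55 -.10 .13
python3 - <<'E'
from h import *
im,s=wrist(); save(im,"w7.png"); import pickle; pickle.dump(im,open("w7.pkl","wb")); print(np.array(im["K"]).round(0).tolist(), im["origin"].round(3))
for n in ("lip","mark"):
    for d in pinpoint("wrist",n)[:1]: print(n,np.round(d["point"],4),round(d["p"],2),pix(im,d["point"]))
E
```

```text
23.8 [ 0.729  0.979 -1.03   2.567  2.657  1.177  2.444] tip [ 0.5722 -0.0332  0.0425] x [ 0.784  0.03  -0.62 ] z [ 0.035 -0.999 -0.004] F [-1.2  0.4  0.3]
(array([-63.7,  -1.6,  45.8]), array([ 3.11, -6.  , 18.28]))
[[349.0, 0.0, 314.0], [0.0, 349.0, 242.0], [0.0, 0.0, 1.0]] [ 0.496 -0.036  0.2  ]
```

View pics/w7.png

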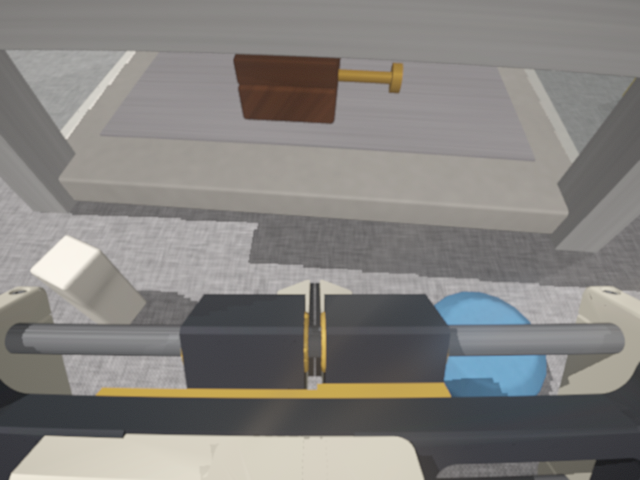

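The picture shows the sash rail at the top (its lower edge near row 55), the seal at (90,270) and the jar at (490,345), both untouched. The arm ran into its j4 limit and sank. I can use this view to measure the rail's lower edge, which is 43 mm below the lip's underside, before raising the arm.

Run:
```python
from h import *
import pickle; im=pickle.load(open("w7.pkl","rb"))
for u in (60,140,220,300,380,460,560): print(u,[(v,*(world(im,u,v)*1000).round(0).astype(int).tolist()) for v in list(range(20,48,9))+list(range(46,76,2))][:19])
# table plane check
print([ (world(im,u,v)*1000).round(1).tolist() for u,v in ((150,240),(400,250),(540,265),(230,255))])
```

```text
60 [(20, 664, 87, 133), (29, 663, 89, 130), (38, 663, 91, 126), (47, 663, 94, 121), (46, 664, 94, 122), (48, 663, 94, 121), (50, 760, 170, 74), (52, 757, 169, 74), (54, 759, 172, 71), (56, 757, 171, 71), (58, 755, 171, 70), (60, 753, 170, 69), (62, 753, 171, 68), (64, 751, 170, 67), (66, 750, 170, 66), (68, 749, 171, 65), (70, 747, 170, 65), (72, 748, 171, 63), (74, 746, 171, 62)]
140 [(20, 660, 47, 134), (29, 660, 49, 130), (38, 660, 50, 126), (47, 662, 53, 121), (46, 660, 52, 123), (48, 660, 52, 121), (50, 661, 53, 120), (52, 856, 159, 25), (54, 853, 158, 24), (56, 847, 156, 25), (58, 844, 155, 24), (60, 841, 154, 24), (62, 836, 153, 24), (64, 832, 151, 24), (66, 830, 151, 23), (68, 826, 149, 24), (70, 821, 148, 24), (72, 817, 146, 24), (74, 813, 144, 24)]
220 [(20, 659, 11, 134), (29, 660, 12, 130), (38, 658, 13, 127), (47, 659, 14, 122), (46, 659, 14, 123), (48, 658, 13, 122), (50, 659, 14, 121), (52, 660, 14, 120), (54, 850, 73, 25), (56, 844, 72, 26), (58, 842, 72, 25), (60, 836, 70, 26), (62, 831, 69, 26), (64, 828, 69, 26), (66, 825, 68, 26), (68, 821, 67, 26), (70, 817, 66, 
[... 1045 characters left out ...]
), (58, 653, -95, 122), (60, 652, -95, 122), (62, 652, -95, 121), (64, 837, -166, 26), (66, 832, -165, 26), (68, 828, -164, 26), (70, 825, -164, 26), (72, 821, -163, 26), (74, 819, -162, 25)]
560 [(20, 651, -130, 140), (29, 649, -131, 138), (38, 650, -133, 134), (47, 650, -135, 130), (46, 650, -135, 131), (48, 650, -136, 129), (50, 650, -136, 129), (52, 650, -137, 128), (54, 650, -137, 127), (56, 650, -137, 126), (58, 649, -137, 126), (60, 649, -138, 125), (62, 649, -138, 124), (64, 650, -139, 123), (66, 650, -139, 122), (68, 648, -139, 122), (70, 648, -139, 121), (72, 772, -224, 55), (74, 771, -224, 55)]
[[635.1, 87.1, -0.7], [633.1, -90.2, -1.6], [622.9, -184.6, -0.3], [624.8, 27.4, -1.3]]
```

Emit:
arm_command(
  motion=[
    [0, -15, 19, 5, 0, 0, 0],
    [0, -25, 31, 15, 0, 0, 0],
    [0, -25, 31, 20, 0, 0, 0],
    [0, -20, 25, 20, 0, 0, 0],
    [0, 0, 0, 0, 0, 0, 0],
  ],
)

```text
clock: 24.58
position: [0.4343, -0.0986, 0.2973]
ee_rot: [1.477, 0.531, -0.49]
force: [0.5, -0.2, -0.2]
width: 0.004
```

```bash
python3 st.py 50 -1 .56 -.07 .16
python3 - <<'E'
from h import *
import pickle
im,s=wrist(); save(im,"w8.png"); pickle.dump(im,open("w8.pkl","wb")); print(im["origin"].round(3))
for n in ("lip","mark"):
    for d in pinpoint("wrist",n)[:1]: print(n,np.round(d["point"],4),round(d["p"],2),pix(im,d["point"]))
i2=get_image("side")
for n in ("lip","mark","seal_tall","paste_jar","seal_wide"):
    for d in pinpoint("side",n)[:1]: print(n,np.round(d["point"],4),round(d["p"],2),pix(i2,d["point"]))
E
```

```text
24.575 [ 1.129  0.512 -1.195  2.45   2.585  0.553  2.471] tip [ 0.5754 -0.0961  0.1889] x [ 0.793  0.014 -0.609] z [ 0.035 -0.999  0.022] F [ 0.5 -0.2 -0.2]
(array([ 10.4,   7.8, -37.6]), array([  5.56,  -3.97, -12.5 ]))
[ 0.497 -0.095  0.345]
lip [ 0.6134 -0.019   0.1662] 0.97 [191. 254.]
mark [ 0.6306 -0.1793  0.1673] 0.75 [447. 242.]
lip [ 0.6145 -0.0179  0.1605] 0.88 [272. 241.]
mark [ 0.6306 -0.1783  0.1674] 0.62 [278. 194.]
seal_tall [ 0.5828  0.0907 -0.004 ] 0.72 [280. 318.]
paste_jar [ 0.5554 -0.1184 -0.0006] 0.74 [303. 256.]
seal_wide [ 0.3669 -0.1768  0.0007] 0.51 [371. 247.]
```

Run:
```python
from h import *
import pickle; im=pickle.load(open("w8.pkl","rb"))
# all points in world
K=np.array(im["K"]);D=np.array(im["distortion"])
uu,vv=np.meshgrid(np.arange(640),np.arange(480)); n=cv2.undistortPoints(np.stack([uu.ravel(),vv.ravel()],1)[:,None].astype(float),K,D).reshape(-1,2)
d=im["range_z"].ravel(); P=(np.c_[n,np.ones(len(n))]*d[:,None])@im["rotation"].T+im["origin"]; P=P.reshape(480,640,3)
H=np.array([.6588,-.0217]);c,s=np.cos(HYAW),np.sin(HYAW)
hx=(P[...,0]-H[0])*c+(P[...,1]-H[1])*s; hy=-(P[...,0]-H[0])*s+(P[...,1]-H[1])*c; z=P[...,2]
m=(z>.15)&(z<.2)&(hx>-.042)&(hx<-.012)&(abs(hy)<.13)&(vv<290); print("rubber",m.sum(),np.median(z[m]),z[m].std())
t=(z>-.02)&(z<.02)&(hx<-.07)&(vv<290); print("table",t.sum(),np.median(z[t]))
m=(z>.14)&(z<.19)&(hx>-.032)&(hx<-.006)&(hy<-.15)&(hy>-.2)
for a in np.arange(-.19,-.15,.004):
    k=m&(hy>=a)&(hy<a+.004)
    if k.sum(): print(round(a,3),k.sum(),"hx",hx[k].mean().round(4),"z max/mean/min",np.percentile(z[k],95).round(4),z[k].mean().round(4),z[k].min().round(4),"px",uu[k].mean().round(0),vv[k].min(),vv[k].max())
save(im,"w8c.png",(310,180,470,300),5)
```

```text
rubber 14443 0.17140757756596578 0.0010965270094906155
table 0 nan
-0.19 298 hx -0.0125 z max/mean/min 0.188 0.1738 0.1401 px 496.0 213 259
-0.186 321 hx -0.0127 z max/mean/min 0.188 0.1726 0.1402 px 488.0 212 258
-0.182 299 hx -0.0127 z max/mean/min 0.1873 0.172 0.1404 px 482.0 211 258
-0.178 188 hx -0.0159 z max/mean/min 0.1756 0.1723 0.1634 px 476.0 228 254
-0.174 139 hx -0.0158 z max/mean/min 0.1739 0.1709 0.1641 px 469.0 232 251
-0.17 104 hx -0.0151 z max/mean/min 0.1724 0.1701 0.1652 px 462.0 233 248
-0.166 75 hx -0.0149 z max/mean/min 0.1714 0.1694 0.1647 px 456.0 235 245
-0.162 43 hx -0.0141 z max/mean/min 0.1704 0.1686 0.1662 px 449.0 236 243
-0.158 6 hx -0.014 z max/mean/min 0.1683 0.1677 0.1669 px 444.0 238 241
  return _methods._mean(a, axis=axis, dtype=dtype,
  ret = ret.dtype.type(ret / rcount)
```

View pics/w8c.png

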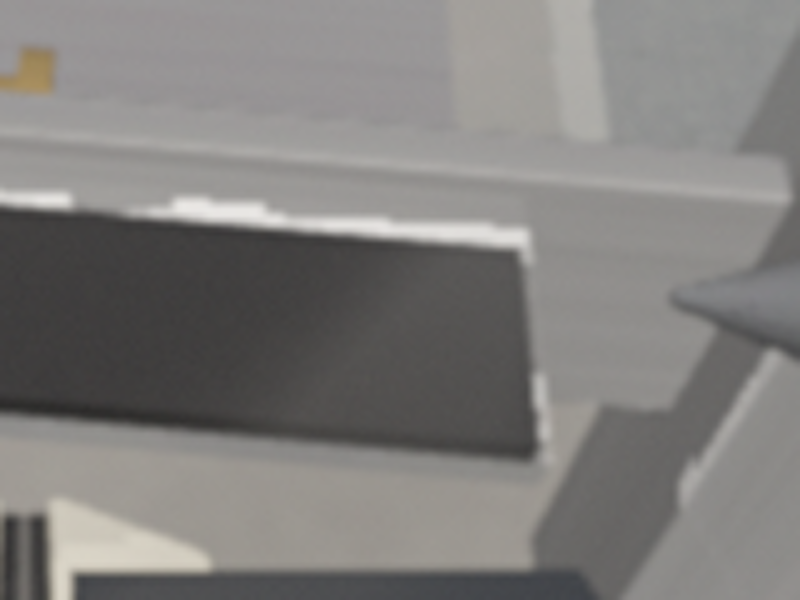

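Measured in one wrist frame: rubber top 0.1714, so the underside is about 0.1625 (rail edge + 43 mm gives 0.1637, the networks about 0.162). The mark's tip is at about 0.1673. About 5 mm remains, so I'll go back under the lip in the same pose.

```bash
python3 st.py 45 -1 .588 -.030 .102
```

```text
25.025 [ 1.127  0.529 -1.199  2.453  2.584  0.556  2.474] tip [ 0.5744 -0.0917  0.1835] x [ 0.789  0.027 -0.614] z [ 0.041 -0.999  0.009] F [ 0.3  0.6 -0. ]
(array([ 64.5, -31.3, -76.2]), array([ 5.04, -4.97, -7.14]))
```

Emit:
arm_command(
  motion=[
    [0, 12, -10, -26, 2.5, -2.5, -3.5],
    [0, 16, -11, -26, 2.5, -2.5, -3.6],
    [0, 18, -10, -24, 0, 0, 0],
    [0, 16, 0, 0, 0, 0, 0],
    [0, 0, 0, 0, 0, 0, 0],
  ],
)

```text
clock: 25.65
position: [0.4608, -0.0223, 0.2266]
ee_rot: [1.513, 0.555, -0.678]
force: [0.2, -0.0, 0.7]
width: 0.005
```

```bash
python3 st.py 45 -1 .588 -.030 .102;  python3 st.py 45 -1 .6347 -.030 .115
```

```text
25.65 [ 0.657  0.64  -1.021  2.442  2.267  0.828  2.44 ] tip [ 0.5862 -0.0327  0.1007] x [ 0.704 -0.058 -0.707] z [-0.082 -0.997  0.   ] F [ 0.2 -0.   0.7]
(array([ 0.2,  1.9, -2.7]), array([-0.  ,  0.03,  0.03]))
25.65 [ 0.657  0.64  -1.021  2.442  2.267  0.828  2.44 ] tip [ 0.5862 -0.0327  0.1007] x [ 0.704 -0.058 -0.707] z [-0.082 -0.997  0.   ] F [ 0.2 -0.   0.7]
(array([23.9, 44.1, -6.6]), array([-0.  ,  0.03,  0.03]))
```

Emit:
arm_command(
  motion=[
    [0, 6, 11, -1.6, 0, 0, 0],
    [0, 6, 11, -1.6, 0, 0, 0],
    [0, 6, 11, -1.6, 0, 0, 0],
    [0, 6, 11, -1.6, 0, 0, 0.3],
    [0, 0, 0, 0, 0, 0, 0],
  ],
)

```text
clock: 26.28
position: [0.5101, -0.0206, 0.2427]
ee_rot: [1.514, 0.546, -0.673]
force: [0.4, 0.0, -0.5]
width: 0.006
```

```bash
python3 st.py 44.7 -1 .6347 -.030 .1327
```

```text
26.275 [ 0.633  0.625 -0.983  2.326  2.204  0.745  2.534] tip [ 0.6366 -0.0315  0.118 ] x [ 0.711 -0.061 -0.701] z [-0.084 -0.996  0.002] F [ 0.4  0.  -0.5]
(array([-11.8,   9.7,  -0.9]), array([-0.02,  0.16, -0.21]))
```

Emit:
arm_command(
  motion=[
    [0, -2.5, 2, 0, 0, 0, 0],
    [0, -2.7, 2.2, 0, 0, 0, 0],
    [0, -2.2, 1.8, 0, 0, 0, 0],
    [0, -1.5, 1.3, 0, 0, 0, 0],
    [0, -1.2, 1, 0, 0, 0, 0],
  ],
)

```text
clock: 26.9
position: [0.5073, -0.0205, 0.2549]
ee_rot: [1.513, 0.549, -0.674]
force: [-0.1, -0.8, -2.5]
width: 0.004
```

Emit:
arm_command(
  motion=[
    [0, -1, 0.8, 0, 0, 0, 0],
    [0, -0.6, 0.5, 0, 0, 0, 0],
    [0, 0, 0, 0, 0, 0, 0],
  ],
)

```text
clock: 27.28
position: [0.5073, -0.0205, 0.257]
ee_rot: [1.513, 0.548, -0.674]
force: [-1.8, 0.4, -1.6]
width: 0.003
```

```bash
python3 st.py 44.7 -1 .6347 -.030 .1327
cat > rub.py <<'E'
from h import *
def rub(im):
    K=np.array(im["K"]);D=np.array(im["distortion"]); uu,vv=np.meshgrid(np.arange(640),np.arange(480))
    n=cv2.undistortPoints(np.stack([uu.ravel(),vv.ravel()],1)[:,None].astype(float),K,D).reshape(-1,2)
    P=((np.c_[n,np.ones(len(n))]*im["range_z"].ravel()[:,None])@im["rotation"].T+im["origin"]).reshape(480,640,3)
    c,s=np.cos(HYAW),np.sin(HYAW);dx,dy=P[...,0]-.6588,P[...,1]+.0217;hx=dx*c+dy*s;hy=-dx*s+dy*c;z=P[...,2]
    m=(z>.15)&(z<.2)&(hx>-.042)&(hx<-.012)&(abs(hy)<.13)&(vv<290)
    k=(z>.155)&(z<.18)&(hx>-.028)&(hx<-.008)&(hy>-.166)&(hy<-.154)
    return np.median(z[m]).round(4),m.sum(),z[k].mean().round(4) if k.sum() else None
E
python3 - <<'E'
from rub import *
im,s=wrist(); print(rub(im))
for c in ("side","top"):
    get_image(c)
    for n in ("lip","mark"):
        for d in pinpoint(c,n)[:1]: print(c,n,np.round(d["point"],4),round(d["p"],2))
E
```

```text
27.275 [ 0.645  0.582 -0.988  2.321  2.167  0.703  2.556] tip [ 0.6336 -0.0313  0.132 ] x [ 0.709 -0.061 -0.702] z [-0.083 -0.997  0.002] F [-1.8  0.4 -1.6]
(array([ 0.2,  1.5, -0.9]), array([ 0.02,  0.14, -0.1 ]))
(np.float64(0.1742), np.int64(31231), None)
side lip [ 0.6109 -0.0159  0.1648] 0.76
side mark [ 0.6134 -0.0185  0.1664] 0.74
top lip [ 0.615  -0.0177  0.1644] 0.55
top mark [ 0.6302 -0.1765  0.1657] 0.4
```

Emit:
arm_command(
  motion=[
    [0, -0.7, 0.7, 0, 0, 0, 0],
    [0, -0.6, 0.6, 0, 0, 0, 0],
    [0, 0, 0, 0, 0, 0, 0],
    [0, 0, 0, 0, 0, 0, 0],
  ],
)

```text
clock: 28.12
position: [0.5074, -0.0204, 0.259]
ee_rot: [1.513, 0.548, -0.673]
force: [-2.6, -0.4, -1.6]
width: 0.006
```

```bash
python3 st.py 44.7 -1 .6347 -.030 .1327
python3 - <<'E'
from rub import *
im,s=wrist(); print(rub(im))
E
```

```text
28.125 [ 0.646  0.577 -0.988  2.32   2.162  0.698  2.56 ] tip [ 0.6337 -0.0313  0.134 ] x [ 0.71  -0.061 -0.702] z [-0.083 -0.997  0.002] F [-2.6 -0.4 -1.6]
(array([ 1.6,  0. , -0.9]), array([ 0.02,  0.14, -0.12]))
(np.float64(0.1762), np.int64(31139), None)
```

The rubber top is at 0.1762, putting the underside at about 0.167, level with the mark. Now withdrawing downwards and back.

Emit:
arm_command(
  motion=[
    [0, 1.5, -1.5, 0, 0, 0, 0],
    [0, 4, -4, 0, 0, 0, 0],
    [0, 5, -5, 0, 0, 0, 0],
    [0, -10, -18, 2, 0, 0, 0],
    [0, -14, -26, 4, 0, 0, 0],
  ],
)

```text
clock: 28.8
position: [0.4593, -0.0223, 0.2294]
ee_rot: [1.514, 0.547, -0.672]
force: [0.6, 0.1, 0.0]
width: 0.01
```

Emit:
arm_command(
  motion=[
    [0, -20, 10, 15, 0, 0, 0],
    [0, -30, 20, 25, 0, 0, 0],
    [0, -30, 20, 28, 0, 0, 0],
    [0, 0, 0, 0, 0, 0, 0],
  ],
)

```text
clock: 29.3
position: [0.4317, -0.091, 0.3234]
ee_rot: [1.513, 0.539, -0.676]
force: [-0.1, 0.5, -0.4]
width: 0.007
```

```bash
python3 st.py 45 -1 .56 -.07 .16
python3 - <<'E'
from rub import *
im,s=wrist(); print(rub(im)); save(im,"w9.png")
for n in ("lip","mark"):
    for d in pinpoint("wrist",n)[:1]: print(n,np.round(d["point"],4),round(d["p"],2),pix(im,d["point"]))
im=get_image("side"); save(im,"s9.png",(170,120,420,320),3.2)
for n in ("lip","mark","seal_tall","paste_jar","seal_wide","paperweight","inkstone","water_bowl"):
    for d in pinpoint("side",n)[:1]: print(n,np.round(d["point"],4),round(d["p"],2))
E
```

```text
29.3 [ 1.027  0.31  -1.078  2.395  2.252  0.361  2.548] tip [ 0.5584 -0.1031  0.1989] x [ 0.712 -0.068 -0.699] z [-0.09  -0.996  0.005] F [-0.1  0.5 -0.4]
(array([ 26.1, -26.7, -31.7]), array([-0.09,  0.54, -0.63]))
(np.float64(0.1762), np.int64(13968), np.float64(0.1693))
lip [ 0.6131 -0.021   0.1712] 0.86 [178. 243.]
mark [ 0.6296 -0.1778  0.1656] 0.79 [413. 209.]
lip [ 0.6126 -0.0146  0.1665] 0.61
mark [ 0.6311 -0.1805  0.1646] 0.57
seal_tall [ 0.5806  0.0901 -0.0026] 0.61
paste_jar [ 0.5515 -0.1186 -0.001 ] 0.7
seal_wide [ 0.3661 -0.1798 -0.0013] 0.47
paperweight [ 0.3743  0.0164 -0.0044] 0.83
inkstone [3.923e-01 2.966e-01 2.000e-04] 0.7
```

View pics/s9.png

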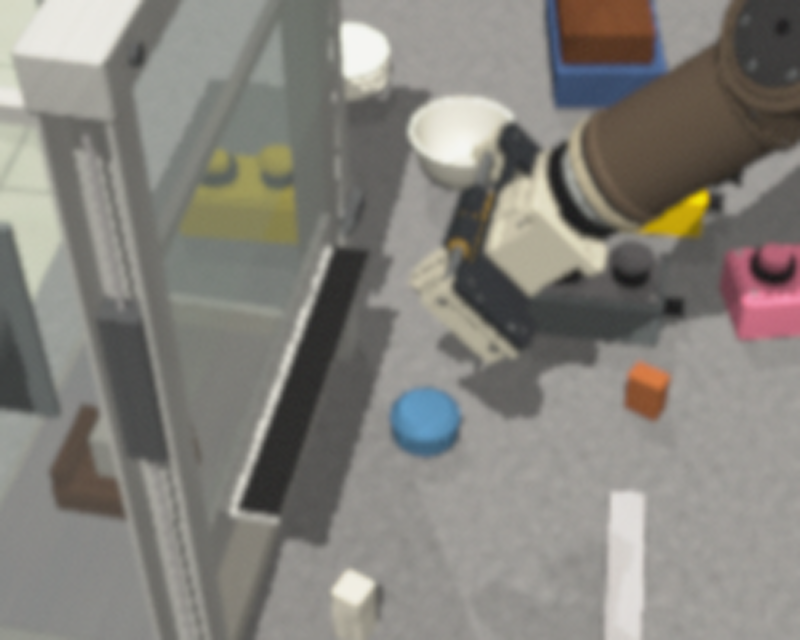

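The sash stands (rubber top still 0.1762 after letting go), and the lip at (300,380) sits level near the pointer. The jar, seals and paperweight are in place and the arm is clear.

```bash
python3 -c "
from cell import arm
print(arm.sign_off(), arm.observe()['clock'])"
```

```text
the job is handed in; nothing more can be done
the job is handed in; nothing more can be done
```

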